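# Change the lens barrel on a V-block test bench and hold it seated

## Robot

A 6-joint arm with a two-finger parallel gripper is mounted at the origin on a cart in front of the work surface, level with it; the furniture and walls round the work are solid. World frame = base frame: x ahead of the robot, y to its left, z up, the work surface at z = 0. Lengths are in mm, angles in rad, forces in N, time in s.
With the tool pointing down it reaches from about 350 to 975 mm from the base axis. Payload 4.9 kg.
Tool frame: the origin (TCP) lies midway between the tips of the shut fingers; the grasp point (between the pads) lies 19 mm behind it; z points along the fingers, y is the line along which they close (so a half turn about z gives the same grasp; the last joint's range is limited). The gripper opens to 85 mm and grips with 20 to 120 N. Pads are 22 mm wide; open, the fingers measure 114 mm over their backs; the gripper's body (76 mm by 85 mm) begins 54 mm behind the grasp point. The pads swing forward as they close: fully open they stand 13 mm farther back than shut.
Start: joints at [-1.369, 0.053, 1.613, -0, 1.476, -0.119], TCP at [197.073, -593.097, 231.304] pointing down, gripper open.
Joint ranges: [-3.01, 3.01], [-1.01, 2.22], [0.06, 2.58], [-1.02, 4.17], [0.09, 2.62], [-3.14, 3.14]. Speed limits (rad/s): [2.57, 2.57, 3.14, 3.14, 3.14, 3.14].

## Interface

Orientations are given as a unit quaternion [w, x, y, z].
In Python, from rig import * gives the robot as it stands.
- The arm moves only by the tool step_arm, never from a script. Its argument "steps" is a list of rows, each a list of 4 numbers: the shift along the tool's x, y, z in m, then the turn about the tool's z in rad. In form: [[x, y, z, turn], ...]. A call has 1 to 8 rows; each row is the pose to reach, as a shift and turn from the pose commanded when the call began, along the tool's axes at that moment; what a row does not reach only later rows make up. A row lasts 1/8 s, in which the tool goes at most 62.5 mm and 10.7 degrees, less where a joint would pass 70% of its speed; a pose out of reach is approached as far as the arm can. A call with a gripper value outside its range is refused whole. "jaw" is the opening, from 0 (shut) to 1 (fully open), set as the call begins (left out, the last holds). The fingers move at their own pace and stop on an object; "force" is the grip in N (left out, the last holds). Time passes only in rows, so rows that repeat a pose let the fingers close. It gives the time, the measured TCP pose, the force, the opening and the grip force at its end, in the units of the state.
- get_state(): the state, without advancing time (a new reading comes with each control period).
- get_image(name): name is "side" or "top"; returns a dict with "frame" (384x512x3 uint8, red, green, blue), "fx", "fy", "cx", "cy" (pixels), "world_to_cam" (4x4, takes a point from world to camera coordinates). Camera axes: x right, y up, looking along -z (the intrinsics and any distortion apply to the point x, -y, -z); pixel columns grow to the right and rows downward; lengths in mm; the calibration is good to about 2 mm. A picture is of the moment at which its call begins. There is no depth.
- close_job(): hands the job in; it is judged then, once.
Trained networks look in the newest picture that a camera, given by its name, has taken for a name from the list of things; names that differ only in an ending like _2 or _b are one class to them, and where a whole thing is asked for, a point or a joint stands for the part that bears it (a point fixed in the world has none). Each returns a list of dicts, best first, with "score" (0 to 1); they miss things now and then, are a little off and sometimes report something else, mostly with a low value. They report only what shows in the picture. A call takes as long as a camera call.
- trace(camera, query): "pixels" (384x512 bool, what is visible of it) and "location" ([column, row] in pixels, amid what is visible of it).
- landmark_of(camera, query): "location" ([column, row] in pixels: a listed point, or the origin of a listed thing).
The state is a dict: "clock": time; "joint_positions": joint angles; "dq": joint speeds; "effort": joint torques, N m; "tool_pos": TCP position; "eef_rot": TCP orientation; "contact_force": force on the tool from outside, world axes, zero at the start; "moment": the same for the moment, N m; "finger_gap": opening from 0.0 (shut) to 1.0 (fully open); "grasp_force": force on a finger pad.
Only numpy, scipy, OpenCV 4.12 (cv2) and the standard library are available. Lean on these libraries where they do the work, as an engineer would, in place of code of your own. Each camera call takes 0.05 s, during which the arm holds its last target. There are 200 camera calls.

## Task

The silver lens barrel on the test bench is finished: lay it flat in the wooden tray and let go of it, without dropping it. Then take the black barrel from its wooden rest and seat it in the bench's V-block, brass collar fully up against the stop plate, and press it down firmly but not hard so that it bears on both flanks of the V. Finish like that, still holding it pressed down for the lens test; leave the other things on the desk alone.

Things in the scene. Friction and masses are not known exactly. Their poses are not given: they have to be found in the camera images.
- silver_barrel: finished lens barrel, bright metal tube 32 mm in diameter with a black collar 42 mm in diameter and 6 mm thick at its +x end; 110 mm long overall, about 0.14 kg. Origin on the tube's axis, at mid-length; x along the axis, towards the collar. At the start it lies in the V-block
- black_barrel: next lens barrel, the same shape, size and mass in black, with a brass collar (42 mm, 6 mm thick, at its +x end) and a red ring beside it. Origin on the axis at mid-length, x along the axis towards the collar. At the start it lies level and loose in the wooden rest, its origin within 2 mm of 45 mm above the rest's origin, pointing the same way; lift it straight up
- rest: fixed wooden rest of the black barrel: base 112 x 74 x 9 mm and two notched uprights, 60 mm wide, tops 41 mm above the desk; 65 mm is open between them (x = -35 to +30 mm). Origin under its centre at desk height. Its x points within 0.65 rad of the bench's x
- black_barrel_face (a point): centre of the black barrel's flat collar end face, 55 mm from the barrel's origin along its x
- test_bench: lens test bench, fixed to the desk: dark base 196 x 78 mm, 14 mm high, with a white V-block, a stop plate and a lamp behind it. Origin at desk height below the middle of a seated barrel; x along the V towards the stop plate, z up. A seated barrel points along this x, its origin 52 mm above this origin. The V-block is cut away for the fingers from x = -32 to +27 mm, down to the base
- stop (a point): centre of the stop plate's face, at x = +55 mm and 52 mm high on the bench, where the centre of the collar face comes to sit; same axes as the bench. Smooth plate 58 mm wide, its top 69 mm above the desk. The collar goes into the 14 mm gap between this face and the V-block, whose two parts lie at x = -46 to -32 mm and 27 to 41 mm, 56 mm wide, tops 48 mm above the desk
- flank_left: the V's flank on the +y side of the bench (both parts), smooth white plastic (friction about 0.15), sloping 45 degrees down to the middle; it touches a seated barrel along a line 11 mm to the side of the axis and 11 mm below it. Origin and axes as the test bench
- flank_right: the same flank on the -y side of the bench
- tray: open pine tray, fixed, 150 x 170 mm outside, 34 mm high, walls 10 mm, floor 5 mm thick; inside 130 mm along its x and 150 mm along its y. Origin under its centre at desk height; its y (long side) runs roughly the way the bench points. A barrel lying in it has its axis 21 to 27 mm above the desk and may roll a little
- battery: blue and grey 9 V block battery lying on the desk, 18 x 51 x 26 mm, a bystander
- red_vial: glass vial with a red cap, 26 mm in diameter, 68 mm high, standing behind on the left, a bystander

How it is judged:
By the outcome, as a careful person would: the job done as asked, in the order asked, and still so for the second after the job is handed in, while the arm keeps its last pose, push and grip.
It also fails if it takes over 54 s, if anything falls off the work surface, if the arm or the gripper's body presses on something with over 40 N, if the wrist force passes 120 N, or if a joint passes its speed limit or range.

## Working session

There is one attempt and no reset: what is moved stays moved. The work goes in short steps, Python scripts to look and compute and a tool call to move; the robot and the scene stay as the last step left them, time stands still between calls to the robot, and variables do not carry over. Pictures are saved under pics/ and viewed, at most 10 in all, crops included, and the job is handed in when it is done.

Besides the shell and the picture viewer there is one more tool, called after ">>>" in YAML: its name, and indented under it one key for each argument. step_arm: Moves the arm, as the interface text tells. Its arguments: {"type":"object","properties":{"steps":{"type":"array","items":{"type":"array","items":{"type":"number"}}},"jaw":{"type":"number"},"force":{"type":"number"}},"required":["steps"]}

```bash
ls; mkdir -p pics; python3 - <<'E'
from rig import *
import cv2,numpy as np
s=get_state();print(s)
a=[]
for n in("top","side"):
    d=get_image(n);print(n,{k:(np.round(v,3).tolist() if k=="world_to_cam" else v) for k,v in d.items() if k!="frame"})
    cv2.imwrite(f"pics/{n}0.png",cv2.resize(d["frame"][:,:,::-1],(800,600)) )
    for q in["silver_barrel","black_barrel","rest","black_barrel_face","test_bench","stop","tray"]:
        print(n,q,[(np.round(r["location"],1).tolist(),round(float(r["score"]),2)) for r in landmark_of(n,q)[:2]])
E
```

```text
pics
{'clock': 0.0, 'joint_positions': array([-1.36902885e+00,  5.34024486e-02,  1.61430287e+00,  1.79176254e-05,
        1.47597602e+00, -1.19003456e-01]), 'dq': array([-0.00046174, -0.00138592, -0.00053041, -0.00079731,  0.00074551,
        0.00027759]), 'effort': array([ 2.27360106e-03, -3.93670034e+01, -3.70181751e+01,  8.58321209e-05,
        7.15511647e-03, -7.47270576e-06]), 'tool_pos': array([ 196.93939355, -592.50762378,  230.02944485]), 'eef_rot': array([-1.04381963e-03,  9.87165397e-01,  1.59697804e-01, -3.42947086e-05]), 'contact_force': array([-0.08482562, -0.33264694,  0.44324888]), 'moment': array([0.03783555, 0.03018171, 0.0083829 ]), 'grasp_force': 0.0, 'finger_gap': 1.002185522819207}
top {'fx': 379.58920173489855, 'fy': 379.58920173489855, 'cx': 259.8142535315221, 'cy': 192.8941816168905, 'world_to_cam': [[0.022, -1.0, -0.012, 10.12], [0.991, 0.02, 0.133, -595.823], [-0.132, -0.015, 0.991, -836.851], [0.0, 0.0, 0.0, 1.0]]}
top silver_barrel [([276.8, 235.1], 0.74), ([332.4, 153.6], 0.71)]
top black_barrel [([382.8, 245.2], 0.67)]
top rest [([379.7, 243.6], 0.7)]
top black_barrel_face [([388.7, 215.7], 0.85)]
top test_bench [([274.7, 233.2], 0.83)]
top stop [([283.2, 207.4], 0.63), ([336.6, 154.2], 0.43)]
top tray [([167.6, 214.9], 0.86)]
side {'fx': 390.17104295483074, 'fy': 390.17104295483074, 'cx': 251.04773397717017, 'cy': 193.73423073065257, 'world_to_cam': [[0.91, -0.414, 0.01, -531.502], [0.19, 0.438, 0.879, -166.132], [-0.368, -0.798, 0.477, -674.808], [0.0, 0.0, 0.0, 1.0]]}
side silver_barrel [([219.7, 208.4], 0.73)]
side black_barrel [([262.1, 283.2], 0.77)]
side rest [([259.5, 305.0], 0.74)]
side black_barrel_face [([296.4, 284.7], 0.92)]
side test_bench [([217.0, 230.8], 0.58), ([258.6, 174.0], 0.39)]
side stop [([243.7, 204.9], 0.85)]
side tray [([201.3, 178.5], 0.65), ([298.6, 286.0], 0.24)]
```

View pics/top0.png

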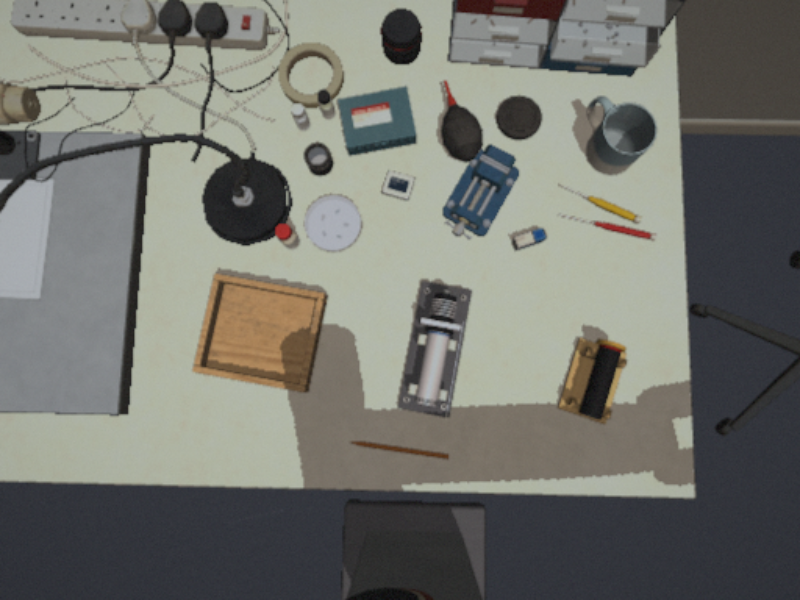

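View pics/side0.png

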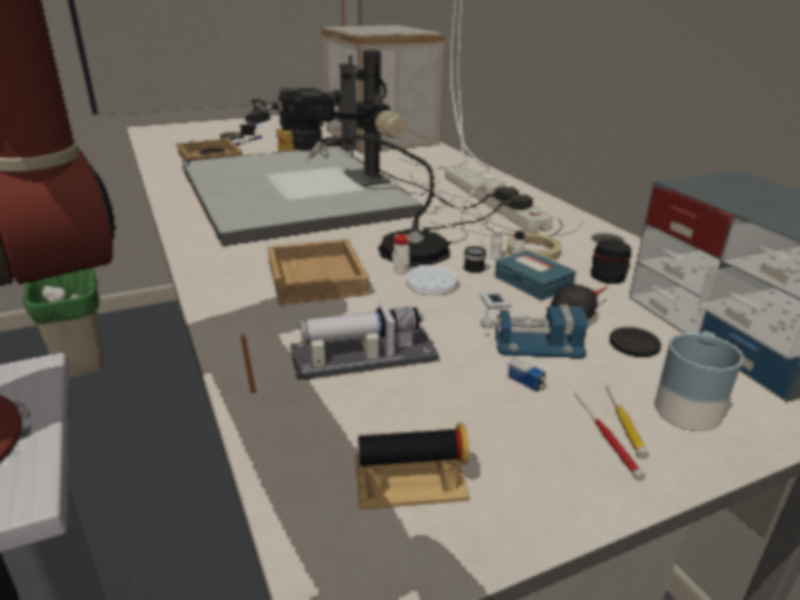

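Top view: the tray is at about (262,330), the bench with the silver barrel at (435,345), collar end up towards the stop, and the rest with the black barrel at (598,380), all in 800x600 pixels. The side view agrees. Next I fit the poses to the silhouettes.

```bash
cat > h.py <<'E'
from rig import *
import cv2,numpy as np
from scipy.optimize import minimize
from scipy.spatial.transform import Rotation as R
CAM={n:None for n in("top","side")}
def snap():
    for n in CAM: CAM[n]=get_image(n)
def proj(n,P):
    d=CAM[n];W=np.array(d["world_to_cam"]);p=np.atleast_2d(P)@W[:3,:3].T+W[:3,3]
    return np.c_[d["cx"]+d["fx"]*p[:,0]/-p[:,2], d["cy"]+d["fy"]*-p[:,1]/-p[:,2]]
def ray(n,px,z):
    d=CAM[n];W=np.array(d["world_to_cam"]);v=np.array([(px[0]-d["cx"])/d["fx"],-(px[1]-d["cy"])/d["fy"],-1])
    v=W[:3,:3].T@v;c=-W[:3,:3].T@W[:3,3];return c+v*(z-c[2])/v[2]
def box(x0,x1,y0,y1,z0,z1): return np.array([[x,y,z] for x in(x0,x1) for y in(y0,y1) for z in(z0,z1)],float)
def cyl(x0,x1,r):
    t=np.linspace(0,2*np.pi,33);return np.array([[x,r*np.cos(a),r*np.sin(a)] for x in(x0,x1) for a in t])
BAR=[cyl(-55,49,16),cyl(49,55,21)]
def pose(P,x,y,z,yaw,pitch=0): return P@R.from_euler("zy",[yaw,-pitch]).as_matrix().T+[x,y,z]
def render(n,parts,S=4):
    m=np.zeros((384*S,512*S),np.uint8)
    for P in parts:
        q=(proj(n,P)+.5)*S-.5
        cv2.fillConvexPoly(m,cv2.convexHull(np.round(q*16).astype(np.int32)),255,shift=4)
    return cv2.resize(m,(512,384),interpolation=cv2.INTER_AREA)/255.
def mask(n,q,near=None):
    r=trace(n,q)
    if near is not None: r=sorted(r,key=lambda a:np.hypot(*(np.array(a["location"])-near)))
    return r[0]["pixels"].astype(float) if r else None
def fit(parts,masks,x0,scale,f):
    def cost(p):
        Q=[f(P,p) for P in parts];c=0
        for n,m in masks.items():
            r=render(n,Q);c+=1-np.minimum(r,m).sum()/np.maximum(r,m).sum()
        return c
    x0=np.array(x0,float);sim=np.vstack([x0]+[x0+np.eye(len(x0))[i]*scale[i] for i in range(len(x0))])
    r=minimize(cost,x0,method="Nelder-Mead",options=dict(initial_simplex=sim,xatol=.01,fatol=1e-5,maxiter=400))
    return r.x,r.fun
E
cat > m.py <<'E'
from h import *
snap()
g={"silver_barrel":(52,(276.8,235.1)),"black_barrel":(45,(382.8,245.2)),"tray":(0,(167.6,214.9))}
for q,(z,px) in g.items():
    p0=ray("top",px,z); parts=BAR if z else [box(-75,75,-85,85,0,34)]
    yaw0=-.13 if z else -.13-np.pi/2
    M={n:mask(n,q,px if n=="top" else None) for n in CAM}
    if q=="silver_barrel": print([proj(n,p0).round() for n in CAM])
    for sel in(("top",),("side",),("top","side")):
        ms={n:M[n] for n in sel if M[n] is not None}
        y0=yaw0
        x,c=fit(parts,ms,[p0[0],p0[1],y0],[8,8,.15],lambda P,p:pose(P,p[0],p[1],z,p[2]))
        print(q,sel,p0.round(1),x.round(3),round(c,3))
for q,z in(("silver_barrel",52),("stop",52),("black_barrel_face",45),("black_barrel",45),("test_bench",0),("rest",0),("tray",0)):
    for n in CAM:
        r=landmark_of(n,q)
        if r: print(q,n,ray(n,r[0]["location"],z).round(1))
E
python3 m.py
```

```text
[array([[277., 235.]]), array([[218., 210.]])]
silver_barrel ('top',) [499.2 -17.7  52. ] [ 5.02164e+02 -1.60320e+01 -1.65000e-01] 0.106
silver_barrel ('side',) [499.2 -17.7  52. ] [ 4.99161e+02 -1.77300e+01 -1.30000e-01] 1.0
silver_barrel ('top', 'side') [499.2 -17.7  52. ] [ 5.02164e+02 -1.60320e+01 -1.65000e-01] 1.106
black_barrel ('top',) [ 481.9 -256.1   45. ] [ 4.87597e+02 -2.58142e+02 -3.13000e-01] 0.104
black_barrel ('side',) [ 481.9 -256.1   45. ] [ 4.87966e+02 -2.58856e+02 -2.98000e-01] 0.041
black_barrel ('top', 'side') [ 481.9 -256.1   45. ] [ 4.87841e+02 -2.58520e+02 -3.03000e-01] 0.149
tray ('top',) [543.  243.6   0. ] [549.501 242.641  -1.866] 0.194
tray ('side',) [543.  243.6   0. ] [553.019 237.697  -1.785] 0.153
tray ('top', 'side') [543.  243.6   0. ] [549.263 241.224  -1.869] 0.351
silver_barrel top [500.1 -20.6  52. ]
silver_barrel side [498.8 -23.1  52. ]
stop top [564.7 -31.2  52. ]
stop side [559.7 -19.   52. ]
black_barrel_face top [ 547.2 -274.4   45. ]
black_barrel_face side [ 544.3 -270.    45. ]
black_barrel side [ 488.6 -256.2   45. ]
test_bench top [503.  -20.5   0. ]
test_bench side [491.  -31.9   0. ]
rest top [ 485.9 -264.6    0. ]
rest side [ 479.7 -260.1    0. ]
tray top [551.2 242.9   0. ]
tray side [537.9 233.7   0. ]
```

```bash
cat > ov.py <<'E'
from h import *
snap()
L=[(BAR,(502.2,-16,52,-.165)),(BAR,(487.8,-258.5,45,-.303)),([box(-75,75,-85,85,0,.1),box(-75,75,-85,85,33.9,34)],(549.3,241.2,0,-1.869)),
   ([box(-98,98,-39,39,13.9,14)],(502.2,-16,0,-.165))]
out=[]
for n,(c0,c1,r0,r1) in (("top",(115,415,160,280)),("side",(160,310,145,325))):
    S=4;im=cv2.resize(CAM[n]["frame"][:,:,::-1],None,fx=S,fy=S,interpolation=cv2.INTER_CUBIC)
    for parts,p in L:
        for P in parts:
            q=(proj(n,pose(P,*p))+.5)*S-.5
            cv2.polylines(im,[cv2.convexHull(q.astype(np.int32))],True,(0,255,0),1)
    c=im[r0*S:r1*S,c0*S:c1*S];k=min(800/c.shape[1],600/c.shape[0],1)
    cv2.imwrite(f"pics/ov_{n}.png",cv2.resize(c,None,fx=k,fy=k,interpolation=cv2.INTER_AREA)); print(c.shape,k)
E
python3 ov.py
```

```text
(480, 1200, 3) 0.6666666666666666
(720, 600, 3) 0.8333333333333334
```

View pics/ov_top.png

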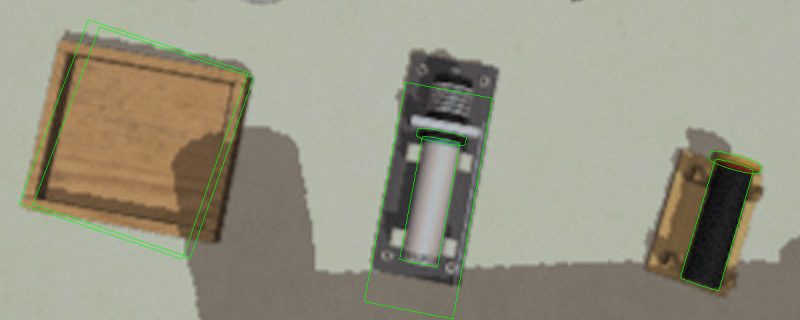

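View pics/ov_side.png

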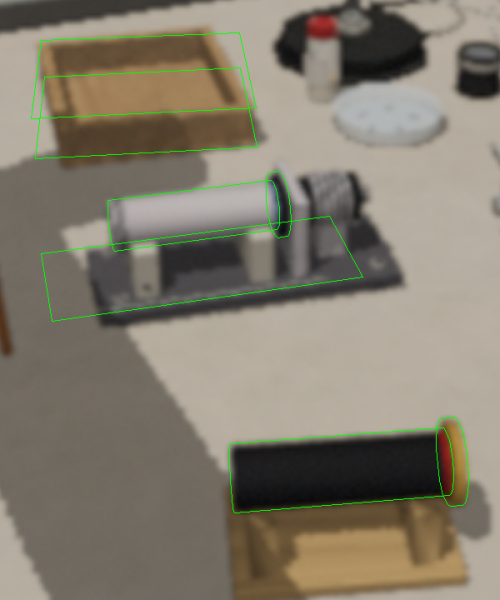

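The overlay shows the tray's long side lying across the bench direction, so my yaw guess was wrong. The bench base also extends beyond the stop. I refit with those corrections and the right side mask.

```bash
cat > m2.py <<'E'
from h import *
snap()
f=lambda z:(lambda P,p:pose(P,p[0],p[1],z,p[2]))
def go(q,parts,z,x0,near,f=None):
    M={n:mask(n,q,near[n]) for n in CAM}
    for n in M:
        if M[n] is not None: print(q,n,int(M[n].sum()))
    for sel in(("top",),("side",),("top","side")):
        ms={n:M[n] for n in sel if M[n] is not None}
        x,c=fit(parts,ms,x0,[6,6,.1]+[8]*(len(x0)-3),f or (lambda P,p:pose(P,p[0],p[1],z,p[2]))); print(q,sel,x.round(3),round(c,3))
go("silver_barrel",BAR,52,[502,-18,-.165],{"top":(277,235),"side":(220,208)})
go("tray",[box(-75,75,-85,85,0,34)],0,[549,241,-.2],{"top":(168,215),"side":(201,178)})
go("tray",[box(-85,85,-75,75,0,34)],0,[549,241,-.2],{"top":(168,215),"side":(201,178)})
# bench base only, corner extraction
M={n:mask(n,"test_bench",p) for n,p in {"top":(275,225),"side":(220,220)}.items()}
S={n:mask(n,"silver_barrel",p) for n,p in {"top":(277,235),"side":(220,208)}.items()}
m={"top":np.maximum(M["top"],S["top"])}
for z1 in (14,):
    x,c=fit([box(-98,98,-39,39,0,14)],m,[520,-20,-.165],[6,6,.1],f(0));print("base",x.round(3),c)
x,c=fit(BAR+[box(-75,121,-39,39,-52,-38),box(55,60,-29,29,-38,17),box(60,85,-15,15,-38,14)],{n:np.maximum(M[n],S[n]) for n in M},[502,-18,-.165],[6,6,.1],f(52));print("all",x.round(3),c)
E
python3 m2.py
```

```text
silver_barrel top 695
silver_barrel side 780
silver_barrel ('top',) [ 5.0257e+02 -1.6101e+01 -1.4600e-01] 0.097
silver_barrel ('side',) [ 5.03312e+02 -1.51290e+01 -1.58000e-01] 0.097
silver_barrel ('top', 'side') [ 5.02572e+02 -1.57940e+01 -1.52000e-01] 0.202
tray side 2308
tray ('top',) [ 5.49e+02  2.41e+02 -2.00e-01] 0.0
tray ('side',) [ 5.49e+02  2.41e+02 -2.00e-01] 1.0
tray ('top', 'side') [ 5.49e+02  2.41e+02 -2.00e-01] 1.0
tray side 2308
tray ('top',) [ 5.49e+02  2.41e+02 -2.00e-01] 0.0
tray ('side',) [ 5.49e+02  2.41e+02 -2.00e-01] 1.0
tray ('top', 'side') [ 5.49e+02  2.41e+02 -2.00e-01] 1.0Traceback (most recent call last):
  File "m2.py", line 17, in <module>
    m={"top":np.maximum(M["top"],S["top"])}
             ~~~~~~~~~~^^^^^^^^^^^^^^^^^^^
TypeError: '>=' not supported between instances of 'NoneType' and 'float'
```

```bash
cat > m3.py <<'E'
from h import *
snap()
f=lambda z:(lambda P,p:pose(P,p[0],p[1],z,p[2]))
def get(n,q,near):
    for k in range(4):
        for r in trace(n,q):
            if np.hypot(*(np.array(r["location"])-near))<25: return r["pixels"].astype(float)
        CAM[n]=get_image(n)
T=get("top","tray",(168,215));
if T is not None:
  for b in(box(-75,75,-85,85,0,34),box(-85,85,-75,75,0,34)): print("tray",*fit([b],{"top":T},[549,238,-.2],[6,6,.1],f(0)))
m=get("top","test_bench",(275,225));s=get("top","silver_barrel",(277,235))
if m is not None and s is not None:
    u=np.maximum(m,s)
    print("base",*fit([box(-98,98,-39,39,0,14)],{"top":u},[525,-20,-.165],[6,6,.1],f(0)))
    print("all",*fit([box(-78,118,-39,39,-52,-38),box(55,60,-29,29,-38,17)],{"top":u},[502,-18,-.165],[6,6,.1],f(52)))
for k in((139.4,174.2),(209.5,187),(196.4,250),(123.3,238)): print(ray("top",k,34).round(1))
E
python3 m3.py
```

```text
tray [ 5.47876716e+02  2.41632200e+02 -1.62135604e-01] 0.017977959278820177
tray [ 5.48599069e+02  2.42035898e+02 -3.04277738e-01] 0.189268088545124
base [ 5.31278201e+02 -2.09630995e+01 -1.70860508e-01] 0.05838095744770233
all [ 5.11569315e+02 -1.76376206e+01 -1.70879833e-01] 0.05846793104751713
[634.8 306.5  34. ]
[607.7 140.4  34. ]
[461.8 164.6  34. ]
[485.4 334.1  34. ]
```

```bash
cat > p.py <<'E'
# python3 p.py x y z phi : shift/turn in tool axes to reach world target
import sys
from h import *
s=get_state();q=s["eef_rot"];M=R.from_quat([q[1],q[2],q[3],q[0]]).as_matrix()
phi=np.arctan2(M[1,0],M[0,0])
print("t",round(s["clock"],2),"tcp",s["tool_pos"].round(1),"phi",phi.round(4),"F",s["contact_force"].round(1),"M",s["moment"].round(2),"gap",round(s["finger_gap"],3),"gf",round(s["grasp_force"],1),"tilt",np.degrees(np.arccos(-M[2,2])).round(2),"j6",s["joint_positions"][5].round(2))
if len(sys.argv)>4:
    x,y,z,p=map(float,sys.argv[1:5]);print("shift_mm",(M.T@(np.array([x,y,z])-s["tool_pos"])).round(1),"turn",round(phi-p,4))
E
python3 p.py 500.1 -15.4 180 -.163
```

```text
t 2.85 tcp [ 197.1 -593.1  231.3] phi 0.3208 F [-0.5 -0.1 -0.6] M [ 0.04  0.01 -0.04] gap 1.004 gf 0.0 tilt 0.0 j6 -0.12
shift_mm [ 469.7 -452.7   51.3] turn 0.4838
```

>>> step_arm:
  steps:
    - [0.0,0.0,0.0,0.05]
    - [0.045,-0.043,0.005,0.1]
    - [0.09,-0.086,0.01,0.15]
    - [0.135,-0.129,0.015,0.2]
    - [0.18,-0.172,0.02,0.25]
    - [0.225,-0.215,0.025,0.3]
    - [0.27,-0.258,0.03,0.35]
    - [0.31,-0.299,0.034,0.4]
  jaw: 1.0

```text
clock: 3.85
tool_pos: [397.6, -209.7, 197.4]
eef_rot: [0.0, 0.999, -0.04, 0.0]
contact_force: [0.1, -0.3, 0.1]
finger_gap: 1.0
grasp_force: 0.0
```

```bash
python3 p.py 500.1 -15.4 150 -.163
```

```text
t 3.85 tcp [ 397.6 -209.7  197.4] phi -0.0808 F [ 0.1 -0.3  0.1] M [-0.06 -0.01 -0.03] gap 1.0 gf 0.0 tilt 0.06 j6 1.0
shift_mm [  86.4 -202.    47.4] turn 0.0822
```

>>> step_arm:
  steps:
    - [0.02,-0.045,0.01,0.03]
    - [0.042,-0.098,0.02,0.06]
    - [0.064,-0.15,0.034,0.082]
    - [0.0864,-0.202,0.0474,0.082]
    - [0.0864,-0.202,0.0474,0.082]
    - [0.0864,-0.202,0.0474,0.082]

```text
clock: 4.6
tool_pos: [499.0, -17.2, 150.0]
eef_rot: [0.0, 0.997, -0.08, -0.0]
contact_force: [-0.0, -0.5, 0.1]
finger_gap: 0.996
grasp_force: 0.0
```

```bash
python3 p.py 500.1 -15.4 35 -.163; python3 -c "
from h import *
d=get_image('top');cv2.imwrite('pics/t2.png',cv2.resize(d['frame'][150:290,200:340,::-1],(600,600)))"
```

```text
t 4.6 tcp [499.  -17.2 150. ] phi -0.1606 F [-0.  -0.5  0.1] M [-0.02 -0.04 -0.02] gap 0.996 gf 0.0 tilt 0.03 j6 1.55
shift_mm [  0.8  -2.  115. ] turn 0.0024
```

View pics/t2.png

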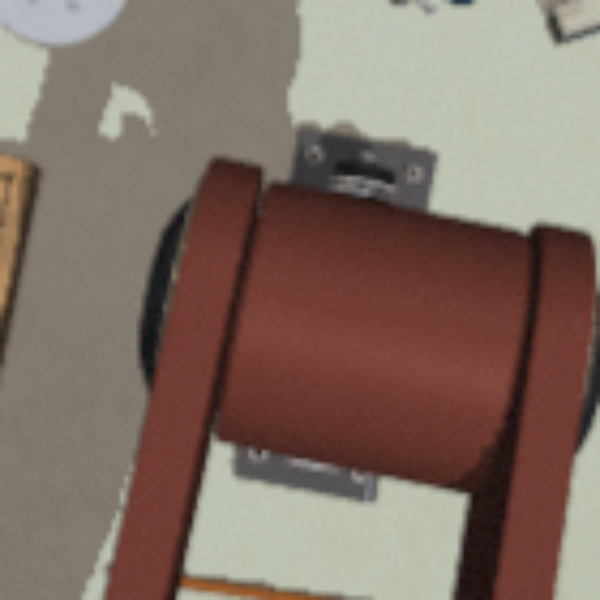

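The top view shows only the wrist, centred over the bench. I descend and close gently.

>>> step_arm:
  steps:
    - [0.001,-0.002,0.03,0.002]
    - [0.001,-0.002,0.07,0.002]
    - [0.001,-0.002,0.1,0.002]
    - [0.001,-0.002,0.115,0.002]
    - [0.001,-0.002,0.115,0.002]

```text
clock: 5.28
tool_pos: [499.8, -16.0, 34.5]
eef_rot: [-0.0, 0.997, -0.082, -0.001]
contact_force: [-0.2, 0.3, 0.4]
finger_gap: 0.999
grasp_force: 0.0
```

>>> step_arm:
  steps:
    - [0,0,0,0]
    - [0,0,0,0]
    - [0,0,0,0]
    - [0,0,0,0]
    - [0,0,0,0]
    - [0,0,0,0]
  jaw: 0.0
  force: 25

```text
clock: 6.02
tool_pos: [501.2, -16.8, 36.2]
eef_rot: [0.002, 0.997, -0.081, 0.001]
contact_force: [-1.1, -5.8, 3.4]
finger_gap: 0.364
grasp_force: 26.6
```

```bash
python3 p.py 500.1 -15.4 35 -.163; for i in 1 2 3; do python3 -c "
from h import *
get_image('side')"; python3 p.py;done; python3 -c "
from h import *
d=get_image('side');cv2.imwrite('pics/s2.png',cv2.resize(d['frame'][130:270,150:310,::-1],(800,700))[:600])"
```

```text
t 6.03 tcp [501.2 -16.8  36.2] phi -0.1625 F [-1.1 -5.8  3.4] M [-0.92  0.2  -0.01] gap 0.364 gf 26.6 tilt 0.22 j6 1.55
shift_mm [-1.3 -1.2  1.2] turn 0.0005
t 6.08 tcp [501.2 -16.8  36.2] phi -0.1625 F [-1.  -6.1  2.3] M [-0.89  0.21 -0.  ] gap 0.365 gf 26.6 tilt 0.22 j6 1.55
t 6.12 tcp [501.2 -16.8  36.2] phi -0.1625 F [-1.  -6.4  2.8] M [-0.87  0.21  0.  ] gap 0.361 gf 26.6 tilt 0.22 j6 1.55
t 6.17 tcp [501.2 -16.8  36.2] phi -0.1625 F [-0.1 -5.1  2.7] M [-0.82  0.21 -0.03] gap 0.369 gf 26.6 tilt 0.22 j6 1.55
```

View pics/s2.png

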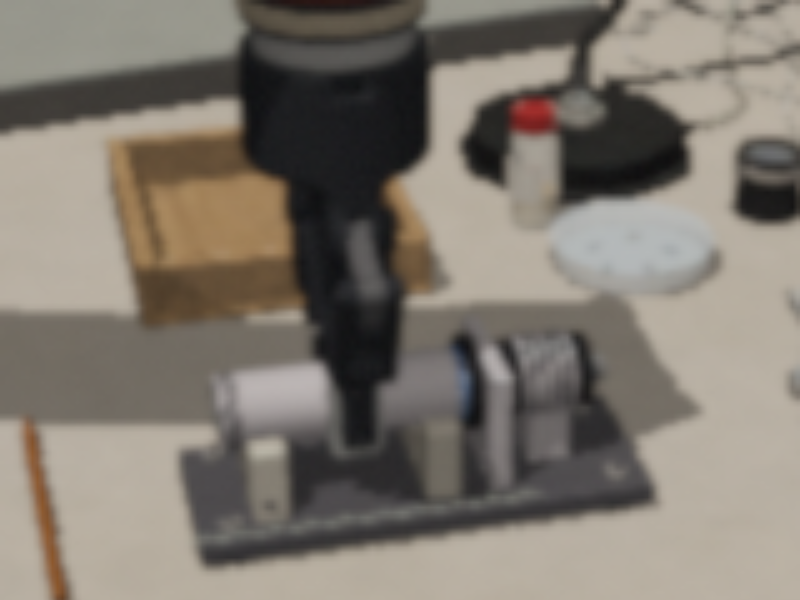

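>>> step_arm:
  steps:
    - [0,0,0,0]
    - [0,0,-0.004,0]
    - [0,0,-0.015,0]
    - [0,0,-0.04,0]
    - [0,0,-0.065,0]
    - [0,0,-0.065,0]
  force: 50

```text
clock: 6.98
tool_pos: [502.3, -15.3, 102.7]
eef_rot: [0.0, 0.997, -0.081, 0.003]
contact_force: [-0.4, 0.0, -1.6]
finger_gap: 0.359
grasp_force: 49.6
```

```bash
python3 p.py 545.6 242 101 -.162
```

```text
t 6.97 tcp [502.3 -15.3 102.7] phi -0.1629 F [-0.4  0.  -1.6] M [ 0.01 -0.01  0.03] gap 0.359 gf 49.6 tilt 0.32 j6 1.55
shift_mm [   1.  -260.9    1.8] turn -0.0009
```

>>> step_arm:
  steps:
    - [0,-0.02,0,0]
    - [0,-0.06,0,0]
    - [0,-0.105,0,0]
    - [0,-0.155,0,0]
    - [0,-0.205,0,0]
    - [0.001,-0.24,0,0]
    - [0.001,-0.261,0,0]
    - [0.001,-0.261,0,0]

```text
clock: 7.98
tool_pos: [543.3, 242.8, 99.0]
eef_rot: [0.0, 0.997, -0.081, -0.001]
contact_force: [0.2, -0.6, -0.5]
finger_gap: 0.354
grasp_force: 49.8
```

```bash
python3 p.py 545.6 242 15 -.162; python3 -c "
from h import *
a=get_image('side');b=get_image('top')
cv2.imwrite('pics/tr.png',np.hstack([cv2.resize(a['frame'][110:230,160:260,::-1],(400,480)),cv2.resize(b['frame'][150:270,100:200,::-1],(400,480))]))"
```

```text
t 7.97 tcp [543.3 242.8  99. ] phi -0.1615 F [ 0.2 -0.6 -0.5] M [-0.06 -0.    0.04] gap 0.354 gf 49.8 tilt 0.09 j6 2.03
shift_mm [ 2.5  0.3 84. ] turn 0.0005
```

View pics/tr.png

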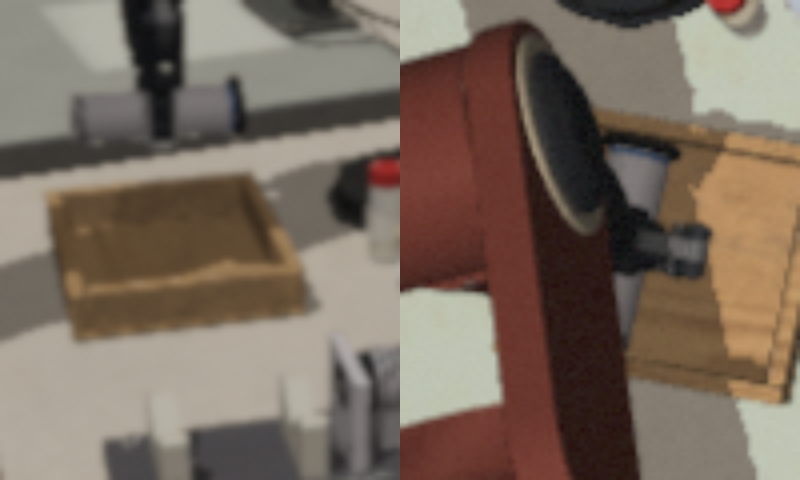

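```bash
python3 - <<'E'
from h import *
snap()
s=get_state()["tool_pos"];u=np.array([np.cos(.162),-np.sin(.162),0])
for n in CAM:
    for r in landmark_of(n,"silver_barrel")[:1]: print(n,r["location"],ray(n,r["location"],s[2]+17).round(1))
    for d in (-3,0,3): print(n,d,"collar,tail px",proj(n,s+[0,0,17]+u*(52+d)).round(1),proj(n,s+[0,0,17]+u*(-55+d)).round(1))
r=trace("side","silver_barrel")
if r:
    m=r[0]["pixels"].astype(float);print(m.sum(),fit(BAR,{"side":m},[s[0],s[1],-.162],[6,6,.05],lambda P,p:pose(P,p[0],p[1],s[2]+17,p[2])))
E
```

```text
top [157.2, 210.1] [544.5 236.1 116.5]
top -3 collar,tail px [[159.9 187.8]] [[148.7 237.8]]
top 0 collar,tail px [[160.2 186.4]] [[149.1 236.4]]
top 3 collar,tail px [[160.5 185. ]] [[149.4 235. ]]
side [198.3, 139.3] [538.9 230.9 116.5]
side -3 collar,tail px [[217.5 136.2]] [[176.2 139.7]]
side 0 collar,tail px [[218.6 136.1]] [[177.4 139.6]]
side 3 collar,tail px [[219.7 136. ]] [[178.6 139.5]]
437.0 (array([ 5.45433290e+02,  2.42336008e+02, -1.79483366e-01]), np.float64(0.25738625205690957))
```

>>> step_arm:
  steps:
    - [0.0025,0,0.02,0]
    - [0.0025,0,0.05,0]
    - [0.0025,0,0.075,0]
    - [0.0025,0,0.082,0]
    - [0.0025,0,0.085,0]
    - [0.0025,0,0.085,0]

```text
clock: 9.07
tool_pos: [546.9, 241.9, 15.6]
eef_rot: [-0.0, 0.997, -0.082, 0.001]
contact_force: [-0.4, 0.7, -0.8]
finger_gap: 0.361
grasp_force: 49.8
```

```bash
python3 p.py 545.6 242 9 -.162
```

```text
t 9.07 tcp [546.9 241.9  15.6] phi -0.1632 F [-0.4  0.7 -0.8] M [-0.06 -0.03 -0.  ] gap 0.361 gf 49.8 tilt 0.08 j6 2.03
shift_mm [-1.4  0.1  6.6] turn -0.0012
```

>>> step_arm:
  steps:
    - [-0.001,0,0.002,0]
    - [-0.001,0,0.004,0]
    - [-0.001,0,0.005,0]
    - [-0.001,0,0.006,0]
    - [-0.001,0,0.006,0]

```text
clock: 9.7
tool_pos: [545.2, 242.0, 9.3]
eef_rot: [-0.0, 0.997, -0.081, -0.0]
contact_force: [-3.5, -0.0, 3.1]
finger_gap: 0.354
grasp_force: 50.1
```

>>> step_arm:
  steps:
    - [0,0,0.001,0]
    - [0,0,0.001,0]
    - [0,0,0.001,0]
  force: 20

```text
clock: 10.07
tool_pos: [545.3, 242.1, 8.6]
eef_rot: [-0.0, 0.997, -0.081, -0.0]
contact_force: [-4.7, 0.7, 6.7]
finger_gap: 0.356
grasp_force: 50.4
```

>>> step_arm:
  steps:
    - [0,0,0,0]
    - [0,0,0,0]
    - [0,0,0,0]
  jaw: 0.45

```text
clock: 10.45
tool_pos: [545.3, 241.8, 7.7]
eef_rot: [0.0, 0.997, -0.082, 0.0]
contact_force: [0.9, -0.6, 0.5]
finger_gap: 0.452
grasp_force: 0.0
```

>>> step_arm:
  steps:
    - [0,0,0,0]
    - [0,0,0,0]
  jaw: 0.85

```text
clock: 10.7
tool_pos: [545.3, 241.8, 7.8]
eef_rot: [0.0, 0.997, -0.082, -0.0]
contact_force: [0.2, -0.1, 0.9]
finger_gap: 0.842
grasp_force: 0.0
```

>>> step_arm:
  steps:
    - [0,0,-0.01,0]
    - [0,0,-0.04,0]
    - [0,0,-0.09,0]
    - [0,0,-0.14,0]
    - [0,0,-0.14,0]

```text
clock: 11.32
tool_pos: [548.9, 243.0, 155.1]
eef_rot: [-0.002, 0.997, -0.081, 0.006]
contact_force: [0.5, 0.4, -0.8]
finger_gap: 0.848
grasp_force: 0.0
```

```bash
python3 p.py 487 -258 149 -.303
```

```text
t 11.32 tcp [548.9 243.  155.1] phi -0.1631 F [ 0.5  0.4 -0.8] M [-0.01 -0.01  0.01] gap 0.848 gf 0.0 tilt 0.69 j6 2.03
shift_mm [ 20.2 504.5   3.7] turn 0.1399
```

>>> step_arm:
  steps:
    - [0.001,0.02,0.0,0]
    - [0.003,0.065,0.0,0.02]
    - [0.006,0.12,0.0,0.04]
    - [0.009,0.18,0,0.06]
    - [0.012,0.24,0,0.08]
    - [0.014,0.3,0,0.1]
    - [0.016,0.36,0,0.12]
    - [0.018,0.41,0,0.14]
  jaw: 1.0

```text
clock: 12.32
tool_pos: [493.8, -167.9, 145.8]
eef_rot: [-0.0, 0.988, -0.152, -0.002]
contact_force: [1.7, 0.4, -0.0]
finger_gap: 0.995
grasp_force: 0.0
```

```bash
python3 p.py 484.9 -257.6 150 -.305; python3 - <<'E'
from h import *
snap()
m=None
for k in range(2):
    ms={}
    for n,near in(("top",(383,240)),("side",(262,283))):
        r=[x for x in trace(n,"black_barrel") if np.hypot(*(np.array(x["location"])-near))<25]
        if r: ms[n]=r[0]["pixels"].astype(float)
    for sel in [[a] for a in ms]+[list(ms)]:
        print(sel,fit(BAR,{a:ms[a] for a in sel},[487.8,-258.5,-.303],[4,4,.05],lambda P,p:pose(P,p[0],p[1],45,p[2])))
    snap()
print([ (r["location"],r["score"]) for r in landmark_of("top","silver_barrel")])
d=CAM["top"];a=CAM["side"]
cv2.imwrite('pics/rel.png',np.hstack([cv2.resize(a['frame'][110:230,160:260,::-1],(400,480)),cv2.resize(d['frame'][150:270,100:200,::-1],(400,480))]))
E
```

```text
t 12.32 tcp [ 493.8 -167.9  145.8] phi -0.3055 F [ 1.7  0.4 -0. ] M [ 0.03  0.07 -0.01] gap 0.995 gf 0.0 tilt 0.21 j6 1.41
shift_mm [18.4 88.3 -4.3] turn -0.0005
['side'] (array([ 4.88259606e+02, -2.58485098e+02, -3.10191996e-01]), np.float64(0.07027084500321557))
['side'] (array([ 4.88259606e+02, -2.58485098e+02, -3.10191996e-01]), np.float64(0.07027084500321557))
['side'] (array([ 4.88445888e+02, -2.58539044e+02, -3.02293358e-01]), np.float64(0.057001060903026146))
['side'] (array([ 4.88445888e+02, -2.58539044e+02, -3.02293358e-01]), np.float64(0.057001060903026146))
[([163.8, 214.2], 0.77)]
```

View pics/rel.png

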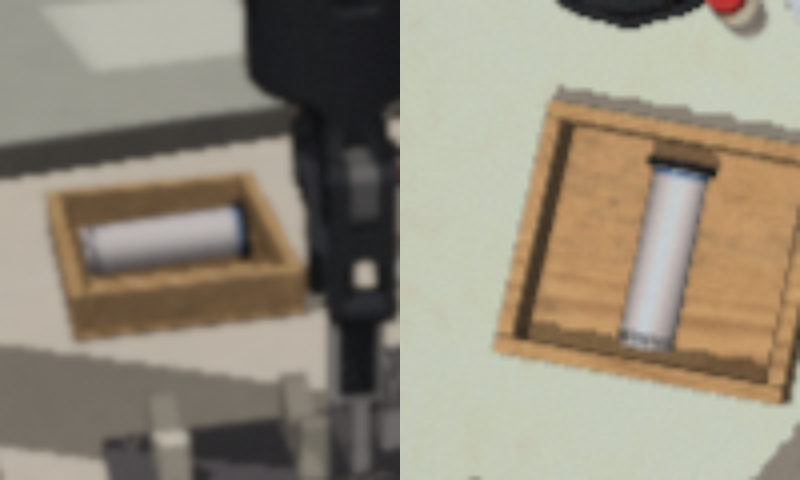

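The silver barrel lies flat in the tray (right half, about (665,255)). Next is the black one.

```bash
python3 p.py 485.2 -257.6 140 -.305
```

```text
t 12.88 tcp [ 496.5 -164.7  147.8] phi -0.3014 F [ 0.9 -0.2  0.4] M [-0.    0.02  0.01] gap 1.001 gf 0.0 tilt 0.01 j6 1.41
shift_mm [16.8 92.1  7.8] turn 0.0036
```

>>> step_arm:
  steps:
    - [0.006,0.03,0.004,0.003]
    - [0.013,0.07,0.008,0.003]
    - [0.017,0.092,0.008,0.003]
    - [0.017,0.092,0.008,0.003]
    - [0.017,0.092,0.008,0.003]

```text
clock: 13.5
tool_pos: [485.4, -257.7, 140.0]
eef_rot: [-0.0, 0.988, -0.152, 0.0]
contact_force: [0.6, 0.7, -0.4]
finger_gap: 1.002
grasp_force: 0.0
```

```bash
python3 p.py 485.2 -257.6 27 -.305
```

```text
t 13.5 tcp [ 485.4 -257.7  140. ] phi -0.3057 F [ 0.6  0.7 -0.4] M [0.05 0.01 0.03] gap 1.002 gf 0.0 tilt 0.03 j6 1.25
shift_mm [ -0.2  -0.  113. ] turn -0.0007
```

>>> step_arm:
  steps:
    - [0,0,0.03,0]
    - [0,0,0.07,0]
    - [0,0,0.1,0]
    - [0,0,0.113,0]
    - [0,0,0.113,0]

```text
clock: 14.12
tool_pos: [485.0, -257.6, 26.4]
eef_rot: [-0.0, 0.988, -0.152, -0.001]
contact_force: [-0.6, -0.2, 0.4]
finger_gap: 1.001
grasp_force: 0.0
```

>>> step_arm:
  steps:
    - [0,0,0,0]
    - [0,0,0,0]
    - [0,0,0,0]
    - [0,0,0,0]
    - [0,0,0,0]
    - [0,0,0,0]
  jaw: 0.0
  force: 25

```text
clock: 14.88
tool_pos: [485.7, -258.8, 27.9]
eef_rot: [0.0, 0.988, -0.153, 0.001]
contact_force: [-1.5, 1.1, 6.4]
finger_gap: 0.364
grasp_force: 24.7
```

```bash
python3 p.py
```

```text
t 14.88 tcp [ 485.7 -258.8   27.9] phi -0.3064 F [-1.5  1.1  6.4] M [ 0.13  0.16 -0.05] gap 0.364 gf 24.7 tilt 0.07 j6 1.25
```

>>> step_arm:
  steps:
    - [0,0,0,0]
    - [0,0,0,0]
    - [0,0,-0.005,0]
    - [0,0,-0.02,0]
    - [0,0,-0.05,0]
    - [0,0,-0.085,0]
    - [0,0,-0.1,0]
    - [0,0,-0.1,0]
  force: 80

```text
clock: 15.88
tool_pos: [485.8, -258.9, 128.2]
eef_rot: [0.001, 0.988, -0.152, 0.001]
contact_force: [0.6, -0.7, -1.2]
finger_gap: 0.35
grasp_force: 79.1
```

```bash
python3 p.py 492 -15.5 115 -.165
```

```text
t 15.88 tcp [ 485.8 -258.9  128.2] phi -0.3062 F [ 0.6 -0.7 -1.2] M [-0.03  0.02  0.01] gap 0.35 gf 79.1 tilt 0.15 j6 1.25
shift_mm [ -67.5 -234.    12.8] turn -0.1412
```

```bash
python3 p.py 496 -16 110 -.165
```

```text
t 15.88 tcp [ 485.8 -258.9  128.2] phi -0.3062 F [ 0.6 -0.7 -1.2] M [-0.03  0.02  0.01] gap 0.35 gf 79.1 tilt 0.15 j6 1.25
shift_mm [ -63.5 -234.7   17.9] turn -0.1412
```

>>> step_arm:
  steps:
    - [-0.006,-0.02,0,-0.02]
    - [-0.018,-0.065,0.003,-0.05]
    - [-0.03,-0.115,0.006,-0.08]
    - [-0.044,-0.165,0.01,-0.11]
    - [-0.055,-0.205,0.014,-0.13]
    - [-0.0635,-0.2345,0.018,-0.141]
    - [-0.0635,-0.2345,0.018,-0.141]
    - [-0.0635,-0.2345,0.018,-0.141]

```text
clock: 16.88
tool_pos: [494.4, -15.4, 107.8]
eef_rot: [0.0, 0.997, -0.082, -0.001]
contact_force: [-0.1, 0.2, -1.7]
finger_gap: 0.348
grasp_force: 79.3
```

```bash
python3 p.py 496.3 -16 60 -.165; python3 - <<'E'
from h import *
snap()
s=get_state()["tool_pos"]
for k in range(2):
  for n in("side","top"):
    r=trace(n,"black_barrel")
    if r and n=="side":
        m=r[0]["pixels"].astype(float);print(m.sum(),fit(BAR,{n:m},[s[0]+2,s[1],-.165],[4,4,.03],lambda P,p:pose(P,p[0],p[1],s[2]+17,p[2])))
    for q,z in(("black_barrel_face",s[2]+17),("stop",52)):
        for a in landmark_of(n,q)[:1]: print(n,q,a["score"],ray(n,a["location"],z).round(1))
  snap()
a=CAM["side"]
cv2.imwrite('pics/hov.png',cv2.resize(a['frame'][120:270,150:300,::-1],(600,600)))
E
```

```text
t 16.88 tcp [494.4 -15.4 107.8] phi -0.1644 F [-0.1  0.2 -1.7] M [ 0.01 -0.02 -0.02] gap 0.348 gf 79.3 tilt 0.12 j6 1.55
shift_mm [ 2.1  0.2 47.8] turn 0.0006
745.0 (array([ 4.96948202e+02, -1.64681709e+01, -1.68022288e-01]), np.float64(0.2476376431346229))
side black_barrel_face 0.69 [545.4 -29.9 125.5]
side stop 0.9 [564.1 -15.3  52. ]
top stop 0.56 [561.7 -28.1  52. ]
739.0 (array([ 4.98438224e+02, -1.42699459e+01, -1.41314830e-01]), np.float64(0.2498907677293163))
side black_barrel_face 0.56 [551.5 -20.8 125.5]
side stop 0.74 [558.3 -18.4  52. ]
top stop 0.86 [555.3 -23.8  52. ]
```

View pics/hov.png

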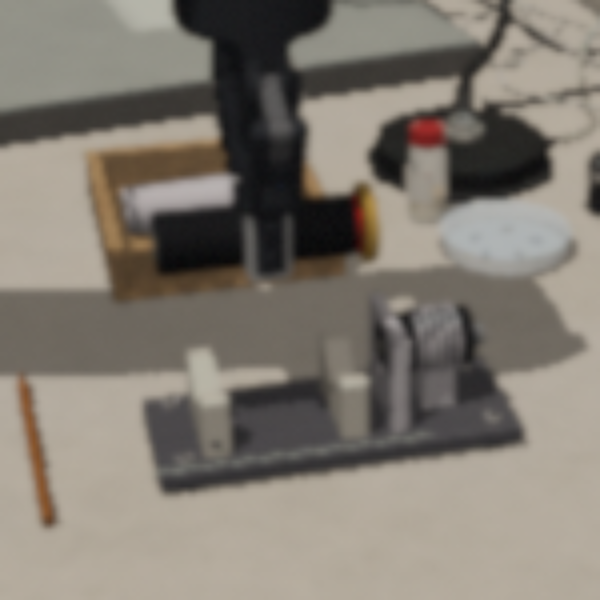

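The hover view shows the black barrel held level. The V parts' near bottom corners are at about (207,456), (232,452), (340,438), (367,434) and the stop's at (390,431). I use these to place the bench along x.

```bash
python3 - <<'E'
from h import *
from scipy.optimize import least_squares
snap()
px=[(207,456),(232,452),(340,438),(367,434),(390,431)];lx=[(-46,-28),(-32,-28),(27,-28),(41,-28),(55,-29)]
W=np.array([ray("side",(150+a/4-.375,120+b/4-.375),14)[:2] for a,b in px]);print(W.round(1))
L=np.array(lx,float);y=-.167;Rm=np.array([[np.cos(y),-np.sin(y)],[np.sin(y),np.cos(y)]])
o=W-L@Rm.T;print(o.round(1),o.mean(0))
# top of plate edges, brightness profile along the bench axis on the near side of the V-block, top view
d=CAM["side"];g=cv2.cvtColor(d["frame"],cv2.COLOR_RGB2GRAY).astype(float)
for zz,yy in((30,-28.5),(22,-28.5)):
    xs=np.arange(-60,75,2.);P=np.c_[xs,0*xs+yy,0*xs+zz];q=proj("side",pose(P,502.6,-15.9,0,y)).astype(np.float32)
    v=cv2.remap(g.astype(np.float32),q[:,0].reshape(1,-1),q[:,1].reshape(1,-1),cv2.INTER_LINEAR)[0]
    print(zz,[(int(a),int(b)) for a,b in zip(xs,v)])
E
```

```text
[[455.  -34.6]
 [468.1 -36.3]
 [524.4 -46.7]
 [539.  -48.9]
 [551.3 -51.1]]
[[505.  -14.6]
 [504.3 -14. ]
 [502.5 -14.6]
 [503.2 -14.5]
 [501.9 -13.4]] [503.3782498  -14.20216143]
30 [(-60, 72), (-58, 72), (-56, 71), (-54, 71), (-52, 71), (-50, 78), (-48, 94), (-46, 109), (-44, 119), (-42, 123), (-40, 123), (-38, 123), (-36, 123), (-34, 119), (-32, 99), (-30, 69), (-28, 52), (-26, 53), (-24, 60), (-22, 66), (-20, 70), (-18, 71), (-16, 72), (-14, 72), (-12, 72), (-10, 72), (-8, 72), (-6, 72), (-4, 72), (-2, 73), (0, 72), (2, 72), (4, 73), (6, 73), (8, 73), (10, 72), (12, 73), (14, 73), (16, 73), (18, 73), (20, 78), (22, 88), (24, 98), (26, 108), (28, 116), (30, 120), (32, 123), (34, 123), (36, 122), (38, 119), (40, 106), (42, 80), (44, 54), (46, 44), (48, 49), (50, 59), (52, 71), (54, 90), (56, 109), (58, 118), (60, 114), (62, 100), (64, 78), (66, 54), (68, 55), (70, 70), (72, 86), (74, 95)]
22 [(-60, 75), (-58, 75), (-56, 76), (-54, 77), (-52, 76), (-50, 77), (-48, 86), (-46, 103), (-44, 112), (-42, 107), (-40, 96), (-38, 97), (-36, 109), (-34, 114), (-32, 98), (-30, 66), (-28, 46), (-26, 44), (-24, 49), (-22, 57), (-20, 65), (-18, 70), (-16, 73), (-14, 73), (-12, 73), (-10, 73), (-8, 73), (-6, 73), (-4, 72), (-2, 72), (0, 73), (2, 73), (4, 73), (6, 73), (8, 73), (10, 73), (12, 73), (14, 73), (16, 74), (18, 74), (20, 75), (22, 77), (24, 86), (26, 101), (28, 114), (30, 121), (32, 123), (34, 123), (36, 122), (38, 119), (40, 106), (42, 80), (44, 55), (46, 45), (48, 45), (50, 54), (52, 74), (54, 96), (56, 112), (58, 119), (60, 116), (62, 105), (64, 83), (66, 57), (68, 46), (70, 47), (72, 52), (74, 57)]
```

>>> step_arm:
  steps:
    - [0.001,0,0.02,0]
    - [0.002,0,0.045,0]
    - [0.002,0,0.06,0]
    - [0.002,0,0.066,0]
    - [0.002,0,0.066,0]
    - [0.002,0,0.066,0]

```text
clock: 18.62
tool_pos: [498.1, -16.2, 43.9]
eef_rot: [0.0, 0.997, -0.082, 0.001]
contact_force: [1.0, -0.3, -1.5]
finger_gap: 0.348
grasp_force: 79.3
```

```bash
python3 p.py 496.3 -16 36 -.165
```

```text
t 18.62 tcp [498.1 -16.2  43.9] phi -0.1652 F [ 1.  -0.3 -1.5] M [ 0.01  0.02 -0.03] gap 0.348 gf 79.3 tilt 0.1 j6 1.55
shift_mm [-1.8  0.1  7.9] turn -0.0002
```

>>> step_arm:
  steps:
    - [-0.002,0,0.0,0]
    - [-0.002,0,0.003,0]
    - [-0.002,0,0.006,0]
    - [-0.002,0,0.008,0]
    - [-0.002,0,0.008,0]

```text
clock: 19.25
tool_pos: [495.4, -16.1, 35.3]
eef_rot: [0.0, 0.997, -0.082, -0.0]
contact_force: [-2.6, -2.2, 2.9]
finger_gap: 0.35
grasp_force: 79.8
```

```bash
python3 p.py 496.3 -16 34 -.165
```

```text
t 19.25 tcp [495.4 -16.1  35.3] phi -0.165 F [-2.6 -2.2  2.9] M [-0.25  0.34  0.06] gap 0.35 gf 79.8 tilt 0.05 j6 1.55
shift_mm [ 0.8 -0.3  1.3] turn 0.0
```

>>> step_arm:
  steps:
    - [0.001,0.0005,0,0]
    - [0.002,0.0005,0,0]
    - [0.003,0.0005,0,0]
    - [0.003,0.0005,0,0]

```text
clock: 19.75
tool_pos: [498.5, -16.7, 35.2]
eef_rot: [-0.0, 0.997, -0.082, 0.0]
contact_force: [-3.7, 1.1, 4.4]
finger_gap: 0.351
grasp_force: 79.8
```

```bash
python3 p.py 500.4 -16.6 34 -.165
```

```text
t 19.75 tcp [498.5 -16.7  35.2] phi -0.1652 F [-3.7  1.1  4.4] M [0.09 0.37 0.07] gap 0.351 gf 79.8 tilt 0.03 j6 1.55
shift_mm [ 1.9 -0.4  1.2] turn -0.0002
```

>>> step_arm:
  steps:
    - [0.0005,-0.0002,0,0]
    - [0.001,-0.0002,0,0]
    - [0.001,-0.0002,0,0]

```text
clock: 20.12
tool_pos: [499.4, -16.8, 35.2]
eef_rot: [0.0, 0.997, -0.082, 0.0]
contact_force: [-2.4, -0.6, 5.6]
finger_gap: 0.35
grasp_force: 79.8
```

>>> step_arm:
  steps:
    - [0.0005,0,0,0]
    - [0.001,0,0,0]
    - [0.001,0,0,0]

```text
clock: 20.5
tool_pos: [500.3, -17.0, 35.2]
eef_rot: [0.0, 0.997, -0.082, 0.0]
contact_force: [-2.2, -1.4, 5.5]
finger_gap: 0.348
grasp_force: 79.8
```

```bash
python3 p.py 500.4 -16.6 34 -.165
```

```text
t 20.5 tcp [500.3 -17.   35.2] phi -0.1651 F [-2.2 -1.4  5.5] M [-0.04  0.41  0.07] gap 0.348 gf 79.8 tilt 0.01 j6 1.55
shift_mm [ 0.  -0.4  1.2] turn -0.0001
```

Moving freely still; keep advancing in 1 mm steps.

>>> step_arm:
  steps:
    - [0.0005,0,0,0]
    - [0.001,0,0,0]
    - [0.001,0,0,0]

```text
clock: 20.88
tool_pos: [500.9, -17.1, 35.2]
eef_rot: [0.0, 0.997, -0.082, -0.001]
contact_force: [-4.5, 0.2, 7.0]
finger_gap: 0.35
grasp_force: 79.9
```

>>> step_arm:
  steps:
    - [0.0005,0,0,0]
    - [0.001,0,0,0]
    - [0.001,0,0,0]

```text
clock: 21.25
tool_pos: [500.9, -17.1, 35.2]
eef_rot: [0.0, 0.997, -0.082, -0.002]
contact_force: [-8.2, 0.9, 9.8]
finger_gap: 0.353
grasp_force: 80.3
```

```bash
python3 p.py 500.4 -16.6 34 -.165
```

```text
t 21.25 tcp [500.9 -17.1  35.2] phi -0.1651 F [-8.2  0.9  9.8] M [0.07 1.34 0.06] gap 0.353 gf 80.3 tilt 0.22 j6 1.55
shift_mm [-0.6 -0.4  1.2] turn -0.0001
```

Stop reached at x ≈ 500.9, close to the predicted 500.4. I ease the axial push a little and press down.

>>> step_arm:
  steps:
    - [-0.0005,0,0.0005,0]
    - [-0.0005,0,0.001,0]
    - [-0.0005,0,0.0015,0]
    - [-0.0005,0,0.0015,0]
    - [-0.0005,0,0.0015,0]

```text
clock: 21.88
tool_pos: [500.9, -17.1, 35.1]
eef_rot: [0.0, 0.997, -0.082, -0.002]
contact_force: [-11.8, 1.2, 19.4]
finger_gap: 0.353
grasp_force: 81.0
```

```bash
python3 p.py 500.4 -16.6 34 -.165
```

```text
t 21.88 tcp [500.9 -17.1  35.1] phi -0.1649 F [-11.8   1.2  19.4] M [0.1  1.86 0.04] gap 0.353 gf 81.0 tilt 0.21 j6 1.55
shift_mm [-0.6 -0.4  1.1] turn 0.0001
```

>>> step_arm:
  steps:
    - [0,0,-0.0006,0]
    - [0,0,-0.0006,0]
    - [0,0,-0.0006,0]
    - [0,0,-0.0006,0]

```text
clock: 22.38
tool_pos: [500.9, -17.1, 35.1]
eef_rot: [0.0, 0.997, -0.082, -0.002]
contact_force: [-9.7, 1.2, 14.1]
finger_gap: 0.35
grasp_force: 80.9
```

```bash
python3 p.py 500.4 -16.6 34 -.165; python3 - <<'E'
from h import *
a=get_image("side");b=get_image("top")
f=a['frame'][150:240,165:285,::-1]
cv2.imwrite('pics/fin.png',cv2.resize(f,(800,600),interpolation=cv2.INTER_CUBIC))
E
python3 p.py
```

```text
t 22.38 tcp [500.9 -17.1  35.1] phi -0.1649 F [-9.7  1.2 14.1] M [0.11 1.43 0.08] gap 0.35 gf 80.9 tilt 0.18 j6 1.55
shift_mm [-0.6 -0.4  1.1] turn 0.0001
t 22.48 tcp [500.9 -17.1  35.1] phi -0.165 F [-10.    0.5  14.9] M [0.07 1.49 0.03] gap 0.348 gf 80.9 tilt 0.17 j6 1.55
```

View pics/fin.png

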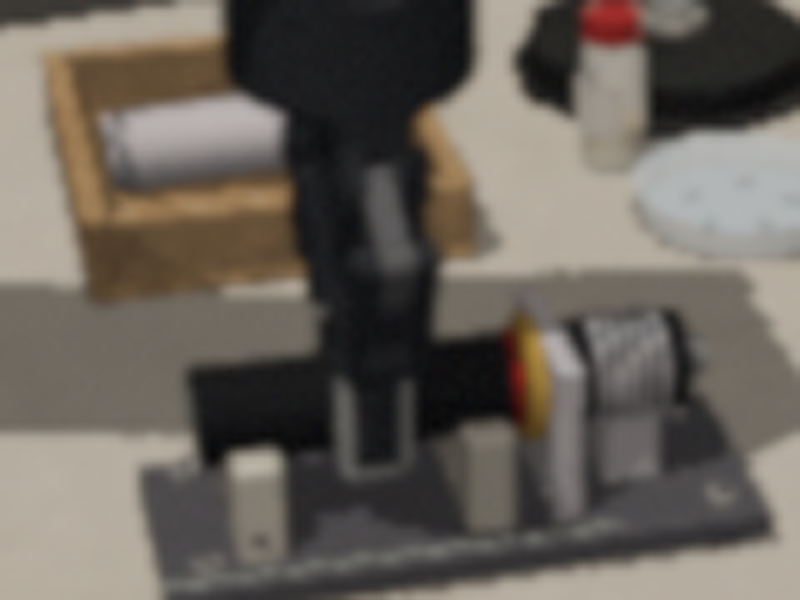

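The picture shows the black barrel lying in both V parts, with its brass collar (about (530,385)) flush on the stop plate. The silver barrel is in the tray. Handing in.

```bash
python3 -c "
from rig import *
print(close_job())"
```

```text
the job is handed in; nothing more can be done
None
```

The silver barrel lies flat and released in the tray; the black barrel is in the V-block with its collar against the stop, held pressed down at about 15 N, and the job was handed in at about 22.5 s (no verdict was returned).

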